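# Cock the jaw of the tile jig and load a tile

## Robot

A 6-joint arm with a two-finger parallel gripper is mounted at the origin on the work surface. World frame = base frame: x ahead of the robot, y to its left, z up, the work surface at z = 0. Lengths are in mm, angles in rad, forces in N, time in s.
With the tool pointing down it reaches from about 275 to 975 mm from the base axis. Payload 8.4 kg.
Tool frame: the origin (TCP) lies on the centre line of the jaws, within the pads' length; the fingertips stand 25 mm ahead of it and the grasp point (between the pads) lies 6 mm ahead of it; z points along the fingers, y is the line along which they close (so a half turn about z gives the same grasp; the last joint's range is limited). The gripper opens to 92 mm and grips with 3 to 60 N. Pads are 20 mm wide; open, the fingers measure 128 mm over their backs; the gripper's body (75 mm by 189 mm) begins 69 mm behind the grasp point.
Start: joints at [-1.205, 0.353, 1.633, -0, 1.155, -0.002], TCP at [224.726, -583.203, 239.583] pointing down, gripper open.
Joint ranges: [-2.63, 2.63], [-0.92, 2.1], [0.06, 2.66], [-1.3, 4.44], [0, 2.69], [-3.02, 3.02]. Speed limits (rad/s): [2.22, 2.22, 2.79, 3.14, 3.14, 3.14].

## Interface

Orientations are given as a rotation vector (axis times angle).
In Python, from station import manip gives the robot as it stands. Calls block until the motion is done:
- manip.move_ptp(position, orientation): joint-space move of the TCP to a pose.
- manip.line_to(position, orientation=None, velocity=150, force_limit=None): straight line of the TCP; orientation=None keeps the orientation; velocity is the mean speed in mm/s. With force_limit (N) it stops when the force on the tool has changed by that much, and returns True; else False.
- manip.goto_joints(angles): joint-space move.
- manip.command_gripper(opening): finger opening in mm; the grip force is fixed at half the most; returns when the fingers have stopped.
- manip.hold(seconds).
- manip.inverse_kinematics(position, orientation): joint angles nearest the present ones, or None.
- manip.read_state(): the state.
- manip.capture(name): name is "side" or "top"; returns the picture (400x640x3 uint8, red, green, blue); there is no depth.
- manip.get_calibration(name): a dict with "fx", "fy", "cx", "cy" (pixels), "R" (3x3) and "t" (3): a world point X has camera coordinates R X + t. Camera axes: x right, y down, z forward; pixel columns grow to the right and rows downward; lengths in mm; the calibration is good to about 2 mm. A picture is of the moment at which its call begins. get_calibration takes no time and is no camera call.
A pose or a line that the arm cannot do raises manip.IKError and nothing moves.
- manip.finish_job(): hands the job in; it is judged then, once.
The state is a dict: "time": time; "joint_pos": joint angles; "qd": joint speeds; "joint_torque": joint torques, N m; "tcp_pos": TCP position; "orientation": TCP orientation; "contact_force": force on the tool from outside, world axes, zero at the start; "torque": the same for the moment, N m; "width": finger opening in mm; "finger_force": force on a finger pad.
Only numpy, scipy, OpenCV 4.12 (cv2) and the standard library are available. Lean on these libraries where they do the work, as an engineer would, in place of code of your own. Each camera call takes 0.05 s, during which the arm holds its last target. There are 200 camera calls.

## Task

Open the tile trimming jig and load it. Push the jaw's upright thumb plate all the way back against its spring, then let go so that the jaw springs back and catches on the stop pin at its middle position; the pin must drop in by itself, so do not touch it. Then push the terracotta tile along its channel into the opened bay until it is fully home against the end stop, sliding it flat on the bed without lifting it, and leave the jaw latched and the things standing around where they are.

Things in the scene. Friction and masses are not known exactly. Their poses are not given: they have to be found in the camera images.
- jig: Tile trimming jig: a plywood bed 30 mm thick, fixed to the bench. Origin on the bench under the jig; x = the direction in which the jaw is pushed back, z up. Main bed x -130..200, y -70..70 mm; a loading wing x -130..-10 runs on to y 220. A dark steel bridge, top 82 mm above the bench, 76 mm wide, stands over the jaw's tail at x 48..72 and carries the stop pin.
- jaw (a joint): Sprung steel jaw's travel along the jig's x, m. 0 = sprung forward, 30 mm from the fence; 0.060 = back at its end of travel; latched on the pin about 0.032 (bay 62 mm wide). Spring 3 N at 0, 8 N at 0.060. Let go before 0.034 it returns to 0; after that the pin drops behind a step on its tail and catches it on its return. Jaw 25 mm high on the bed, y -40..20 in the jig, +y corner slanted.
- push_face (a point): Middle of the -x face (the face to push) of the jaw's thumb plate: an upright dark steel plate fixed on the jaw, 8 mm thick (jig x), 40 mm wide (jig y), from 55 to 112 mm above the bench. This point is 90 mm above the bench, at y 0 in the jig, and at x -54 mm when the jaw is at 0; it moves with the jaw. Axes as the jig's; push along +x.
- stop_pin (a joint): Rise of the vertical sprung stop pin, m: 0 = fully down; the ramp on the jaw's tail lifts it by about 13 mm as the jaw passes and it drops again to 0 once the jaw is more than about 34 mm back.
- tile: Loose terracotta tile 54 x 80 x 16 mm (x, y, z), 130 g or so; origin at the centre of its underside. It starts flat in the channel on the loading wing, its x and y roughly along the jig's, its centre at y 110 to 160 mm in the jig. Push it along the jig's -y by its +y end.
- bay (a point): Where the tile's origin belongs when home: on the bed's top (z 30 mm), at x -63, y 0 in the jig; axes as the jig's. The tile's -y end then touches the end stop, an aluminium bar 11 mm high with its face at y -40 in the jig, x -92..-36. 4 mm of play on each side along x.
- tool_pot: Bystander: white pot 80 mm across, 95 mm high, with wooden tools up to 165 mm; origin under its centre.
- glaze_bowl: Bystander: small blue bowl 90 mm across, 45 mm high; origin under its centre.
- wood_rib: Bystander: flat wooden rib 100 x 50 x 8 mm; origin under its centre.
- channel (a point): Middle of the loading channel's floor (bed top, z 30 mm), at x -61, y 125 in the jig; axes as the jig's. The channel runs along y, 66 mm wide, between two aluminium bars 11 mm high: the fence (face at x -94 in the jig, y -50..215, also the bay's front) and the guide rail (face at x -28, y 35..215).
- pin_head (a point): Round head on the stop pin, 18 mm across, 10 mm high, point at the middle of its underside, 95 mm above the bench when down, at x 60, y 0 in the jig. Not to be touched.
There are look-alikes about, which are no part of the job. What is meant by the tile is not white or yellow, and is the smaller of those in its own colour.

How it is judged:
By the outcome, as a careful person would: the job done as asked, in the order asked, and still so for the second after the job is handed in, with the robot touching nothing.
It also fails if it takes over 51 s, if anything falls off the work surface, if the arm or the gripper's body presses on something with over 40 N, if the wrist force passes 120 N, or if a joint passes its speed limit or range.

## Working session

There is one attempt and no reset: what is moved stays moved. The work goes in short steps, each a Python script; the robot and the scene stay as the last script left them, time stands still between calls to the robot, and variables do not carry over. Pictures are saved under pics/ and viewed, at most 10 in all, crops included, and the job is handed in when it is done.

```bash
mkdir -p pics; ls; python3 - <<'E'
from station import manip
import cv2
for n in("top","side"):
    cv2.imwrite(f"pics/{n}0.png",manip.capture(n)[:,:,::-1]); c=manip.get_calibration(n); print(n,c)
E
```

```text
pics
top {'fx': 443.22734522768616, 'fy': 443.22734522768616, 'cx': 315.33370193795014, 'cy': 195.33186921456425, 'R': array([[-0.00105005, -0.99953672,  0.0304179 ],
       [-0.99084231, -0.00306708, -0.13498933],
       [ 0.13502008, -0.03028109, -0.99038004]]), 't': array([  -7.07071302,  545.32365463, 1012.03069155])}
side {'fx': 375.66779008985856, 'fy': 375.66779008985856, 'cx': 320.3670742815793, 'cy': 197.29483312870843, 'R': array([[-9.22869580e-01, -3.85112337e-01,  4.76274408e-04],
       [-2.60064632e-01,  6.22296595e-01, -7.38317909e-01],
       [ 2.84038951e-01, -6.81495001e-01, -6.74452695e-01]]), 't': array([484.95095962, 204.87144251, 639.80887268])}
```

View pics/top0.png

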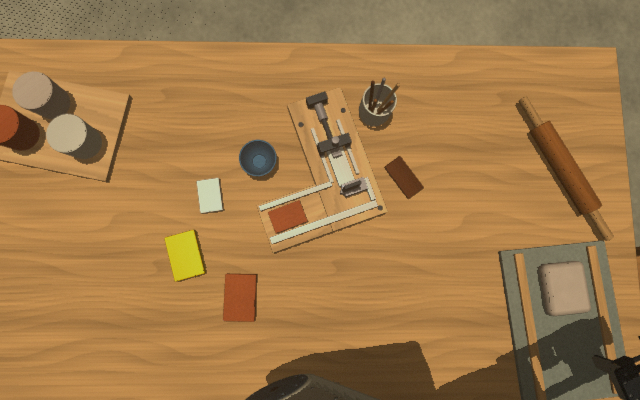

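View pics/side0.png

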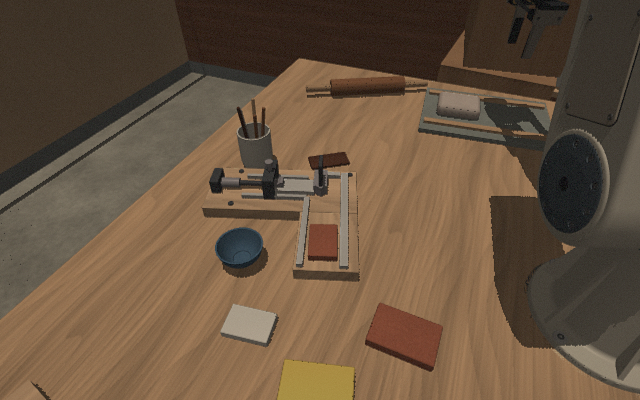

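The top view shows the jig at about (290–385, 90–250), with its +x pointing up and slightly left and the wing to the left. The tile is at (288,217), the thumb plate near (352,186), the pot at (379,105), the bowl at (258,159) and the rib at (404,177). The larger terracotta piece at (240,297) is the look-alike. I'll zoom in for the corners.

```bash
python3 - <<'E'
import cv2
a=cv2.imread("pics/top0.png")[80:260,250:430]
cv2.imwrite("pics/crop0.png",cv2.resize(a,None,fx=3.3333,fy=3.3333,interpolation=cv2.INTER_CUBIC))
E
```

```text
(no output)
```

View pics/crop0.png

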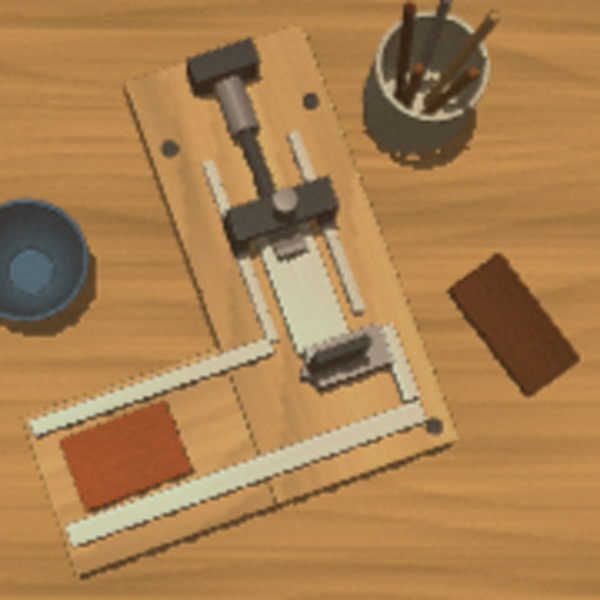

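```bash
cat >h.py <<'E'
import numpy as np,cv2
from station import manip
def ray(n,uv,z):
    c=manip.get_calibration(n);R=c["R"];C=-R.T@c["t"]
    d=R.T@np.array([(uv[0]-c["cx"])/c["fx"],(uv[1]-c["cy"])/c["fy"],1]); return C+d*(z-C[2])/d[2]
def proj(n,X):
    c=manip.get_calibration(n);p=c["R"]@np.asarray(X,float)+c["t"];return np.array([c["fx"]*p[0]/p[2]+c["cx"],c["fy"]*p[1]/p[2]+c["cy"]])
def redtile(n,img,z,near):
    hsv=cv2.cvtColor(img,cv2.COLOR_RGB2HSV); m=((hsv[...,0]<9)&(hsv[...,1]>150)&(hsv[...,2]>80)).astype(np.uint8)
    cs=[c for c in cv2.findContours(m,0,2)[0] if cv2.contourArea(c)>150]
    c=min(cs,key=lambda c:np.hypot(*(c[:,0].mean(0)-near)))
    b=cv2.boxPoints(cv2.minAreaRect(c)); return np.array([ray(n,p,z) for p in b])
E
python3 - <<'E'
from h import *
px=np.array([(125,88),(303,27),(457,437),(82,576),(27,413)])/3.3333+[250,80]
J=np.array([(200,70),(200,-70),(-130,-70),(-130,220),(-10,220)],float)
W=np.array([ray("top",p,30)[:2] for p in px])
jc,wc=J.mean(0),W.mean(0);H=(J-jc).T@(W-wc)
th=np.arctan2(H[0,1]-H[1,0],H[0,0]+H[1,1]);R=np.array([[np.cos(th),-np.sin(th)],[np.sin(th),np.cos(th)]]);o=wc-R@jc
print("o",o,"th",th);print("res",(W-(J@R.T+o)).round(1).tolist())
np.savez("jig",o=o,R=R,th=th)
j=lambda w:(R.T@(np.asarray(w)[:2]-o)).round(1)
b=redtile("top",manip.capture("top"),46,(288,217));print("tile",[j(p) for p in b],j(b.mean(0)))
def cr(x,y,z): 
    p=proj("top",[*(R@[x,y]+o),z]);return ((p-[250,80])*3.3333).round(0),proj("side",[*(R@[x,y]+o),z]).round(0)
for P in [(-54,20,112),(-54,-20,112),(60,0,105),(-94,-50,41),(-94,215,41),(-28,215,41),(-28,35,41)]:print(P,cr(*P))
print("pot",j(ray("top",((430/3.333)+250,62/3.333+80),95)))
print(manip.read_state()["orientation"])
E
```

```text
o [605.3846814  -72.32120226] th 0.34506866425410243
res [[-4.4, -0.1], [-3.6, 0.4], [2.2, 4.3], [1.9, -2.2], [3.8, -2.5]]Traceback (most recent call last):
  File "<stdin>", line 10, in <module>
  File "h.py", line 11, in redtile
    c=min(cs,key=lambda c:np.hypot(*(c[:,0].mean(0)-near)))
ValueError: min() iterable argument is empty
```

```bash
python3 - <<'E'
from h import *
img=manip.capture("top");print("tile hsv",cv2.cvtColor(img,cv2.COLOR_RGB2HSV)[217,288],cv2.cvtColor(img,cv2.COLOR_RGB2HSV)[240,250+20])
E
sed -i 's/hsv\[...,0\]<9)&(hsv\[...,1\]>150/hsv[...,0]<11)\&(hsv[...,1]>160/' h.py
python3 - <<'E'
from h import *
d=np.load("jig.npz");R=d["R"];o=d["o"]
j=lambda w:(R.T@(np.asarray(w)[:2]-o)).round(1)
def cr(x,y,z): 
    p=proj("top",[*(R@[x,y]+o),z]);return ((p-[250,80])*3.3333).round(0),proj("side",[*(R@[x,y]+o),z]).round(0)
for P in [(-54,20,112),(-54,-20,112),(60,0,105),(-94,-50,41),(-94,215,41),(-28,215,41),(-28,35,41)]:print(P,*cr(*P))
print("pot",j(ray("top",((430/3.333)+250,62/3.333+80),95)))
print(manip.read_state()["orientation"])
b=redtile("top",manip.capture("top"),46,(288,217));print("tile",[j(p) for p in b],j(b.mean(0)))
E
```

```text
tile hsv [ 10 185 160] [ 18  92 164]
(-54, 20, 112) [320. 366.] [324. 166.]
(-54, -20, 112) [376. 346.] [325. 154.]
(60, 0, 105) [288. 200.] [270. 161.]
(-94, -50, 41) [422. 400.] [342. 172.]
(-94, 215, 41) [ 68. 527.] [341. 265.]
(-28, 215, 41) [ 37. 438.] [304. 263.]
(-28, 35, 41) [277. 353.] [311. 196.]
pot [ 122. -129.]
[-3.08782977e+00 -5.74325440e-01  2.13723525e-04]
tile [array([-34.7, 200.3]), array([-32.8, 123.3]), array([-84.7, 122.3]), array([-86.3, 198.9])] [-59.6 161.2]
```

```bash
cat >>h.py <<'E'
from scipy.spatial.transform import Rotation as Ro
d=np.load("jig.npz");RJ=d["R"];o=d["o"];th=float(d["th"])
W=lambda x,y,z:[*(RJ@[x,y]+o),z]
j=lambda w:(RJ.T@(np.asarray(w)[:2]-o)).round(1)
ori=lambda yaw:(Ro.from_euler('z',th+yaw)*Ro.from_euler('x',np.pi)).as_rotvec()
E
python3 - <<'E'
from h import *
for y in (0,np.pi,np.pi/2,-np.pi/2):
    for P in [(-100,0,105),(0,0,105),(-63,225,62),(-63,50,62)]:
        q=manip.inverse_kinematics(W(*P),ori(y));print(y,P,None if q is None else np.round(q,2))
manip.command_gripper(0)
o0=ori(0)
manip.move_ptp(W(-95,0,170),o0)
manip.line_to(W(-95,0,105),velocity=100)
cv2.imwrite("pics/t1.png",cv2.resize(manip.capture("side")[100:300,180:400,::-1],None,fx=2.5,fy=2.5))
s=manip.read_state();print(s["time"],s["contact_force"],s["width"],s["joint_pos"])
E
```

```text
0 (-100, 0, 105) [-0.21  0.37  1.96  0.    0.81  1.02]
0 (0, 0, 105) [-0.12  0.48  1.77  0.    0.89  1.1 ]
0 (-63, 225, 62) [0.24 0.4  2.07 0.   0.68 1.47]
0 (-63, 50, 62) [-0.09  0.45  1.97  0.    0.72  1.14]
3.141592653589793 (-100, 0, 105) [-0.21  0.37  1.96  0.    0.81 -2.12]
3.141592653589793 (0, 0, 105) [-0.12  0.48  1.77  0.    0.89 -2.04]
3.141592653589793 (-63, 225, 62) [ 0.24  0.4   2.07  0.    0.68 -1.67]
3.141592653589793 (-63, 50, 62) [-0.09  0.45  1.97  0.    0.72 -2.01]
1.5707963267948966 (-100, 0, 105) [-0.21  0.37  1.96 -0.    0.81 -0.55]
1.5707963267948966 (0, 0, 105) [-0.12  0.48  1.77 -0.    0.89 -0.47]
1.5707963267948966 (-63, 225, 62) [ 0.24  0.4   2.07 -0.    0.68 -0.1 ]
1.5707963267948966 (-63, 50, 62) [-0.09  0.45  1.97 -0.    0.72 -0.44]
-1.5707963267948966 (-100, 0, 105) [-0.21  0.37  1.96 -0.    0.81  2.59]
-1.5707963267948966 (0, 0, 105) [-0.12  0.48  1.77 -0.    0.89  2.68]
-1.5707963267948966 (-63, 225, 62) None
-1.5707963267948966 (-63, 50, 62) [-0.09  0.45  1.97 -0.    0.72  2.71]
4.4833 [ 0.85982715  0.85562943 -0.32252993] 0.21932362018580134 [-2.02711874e-01  3.75257837e-01  1.95437765e+00  6.50306347e-06
  8.10867575e-01  1.02313873e+00]
```

View pics/t1.png

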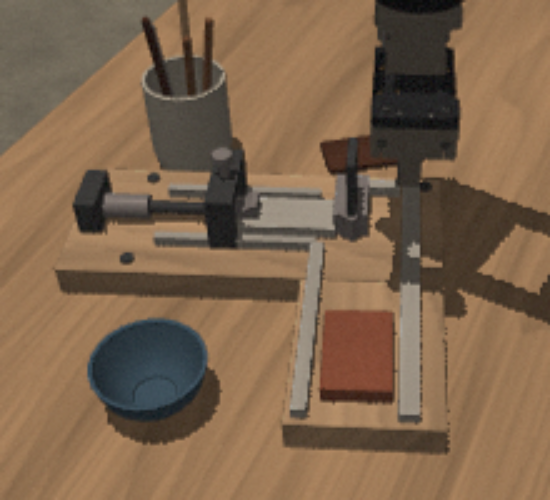

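The side crop shows the closed fingers at about (410,150–285), standing on the −x side of the plate at (352,140–235), clear of everything. I'll push now.

```bash
python3 - <<'E'
from h import *
def st(l):
    s=manip.read_state();print(l,round(s["time"],2),j(s["tcp_pos"]),np.round(s["contact_force"],1))
f=manip.line_to(W(-50,0,105),velocity=40,force_limit=2);st(f)
f=manip.line_to(W(12,0,105),velocity=40,force_limit=22);st(f)
cv2.imwrite("pics/t2.png",cv2.resize(manip.capture("side")[100:300,180:400,::-1],None,fx=2.5,fy=2.5))
E
```

```text
True 5.32 [-59.9   0.2] [-2.7 -1.8  2.2]
True 6.73 [-1.7  0.6] [-6.4 -4.1  5.3]
```

View pics/t2.png

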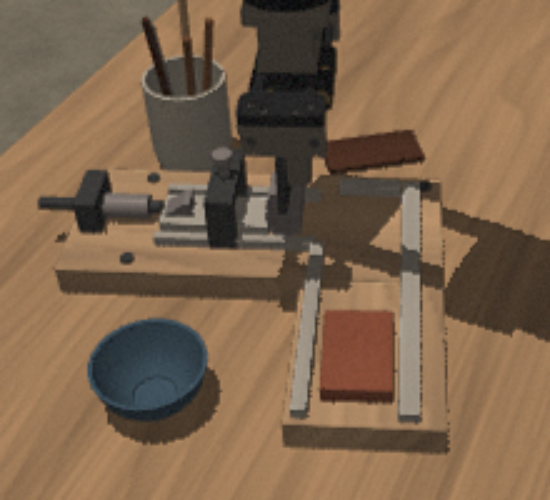

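The jaw is back at its end of travel: about 58–60 mm of travel, then the force rose sharply. The pin is down at about (222,160). Now I'll release it.

```bash
python3 - <<'E'
from h import *
manip.line_to(W(-75,0,105),velocity=60)
s=manip.read_state();print(s["time"],np.round(s["contact_force"],1))
manip.line_to(W(-85,0,150),velocity=120)
manip.move_ptp(W(-63,232,130),ori(np.pi/2))
a=manip.capture("side")[100:300,180:400,::-1]
t=manip.capture("top"); b=redtile("top",t,46,(288,217));print("tile",[j(p) for p in b],j(b.mean(0)))
cv2.imwrite("pics/t3.png",cv2.resize(np.hstack([a,t[80:280,230:410,::-1]]),None,fx=2,fy=2));print(manip.read_state()["time"])
E
```

```text
8.1583 [ 0.1  0.3 -1.2]
tile [array([-32.7, 172.8]), array([-33.6, 122. ]), array([-85.5, 123.1]), array([-84.4, 173.7])] [-59.  147.9]
9.8333
```

View pics/t3.png

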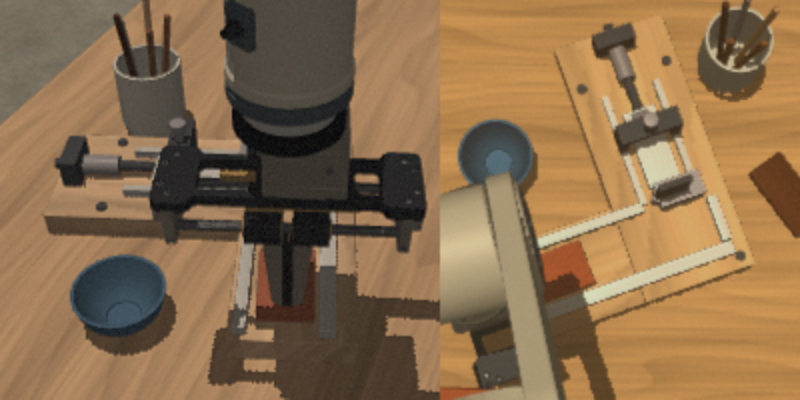

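The jaw has latched: the plate moved about 14 px, roughly 31 mm, and is at (675,185) in the right half. The fingers are over the channel beyond the tile's +y end. Next I'll lower and push.

```bash
python3 - <<'E'
from h import *
def st(l):
    s=manip.read_state();print(l,round(s["time"],2),j(s["tcp_pos"]),np.round(s["tcp_pos"][2],1),np.round(s["contact_force"],1))
f=manip.line_to(W(-62,232,61),velocity=80,force_limit=8);st(f)
if not f:
    f=manip.line_to(W(-63,70,61),velocity=60,force_limit=8);st(f)
    if not f: f=manip.line_to(W(-63,38,61),velocity=25,force_limit=8);st(f)
t=manip.capture("top");a=manip.capture("side")[100:300,180:400,::-1]
cv2.imwrite("pics/t4.png",cv2.resize(np.hstack([a,t[80:280,230:410,::-1]]),None,fx=2,fy=2))
E
```

```text
False 10.85 [-61.7 232. ] 61.3 [0.9 0.7 0.5]
False 13.7 [-63.   70.1] 61.0 [ 0.1  0.7 -0. ]
True 14.48 [-63.   52.7] 60.8 [0.  4.4 2.2]
```

View pics/t4.png

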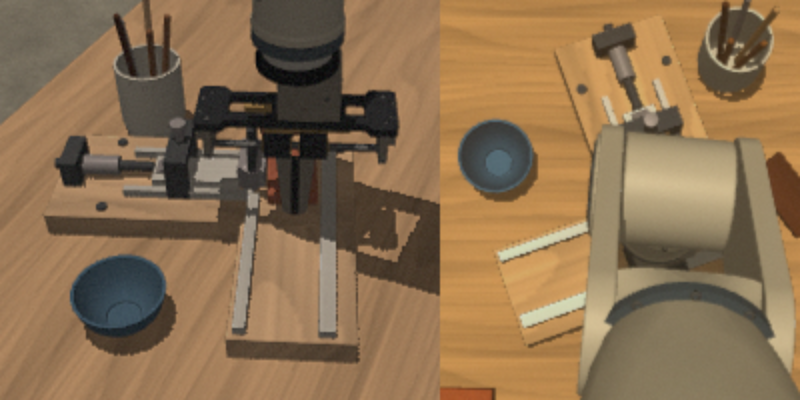

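The tile is in the bay, with contact at TCP y=52.7 against about 50 expected. I'll press once more a little harder, then back off and check.

```bash
python3 - <<'E'
from h import *
def st(l):
    s=manip.read_state();print(l,round(s["time"],2),j(s["tcp_pos"]),np.round(s["tcp_pos"][2],1),np.round(s["contact_force"],1))
f=manip.line_to(W(-63,36,61),velocity=15,force_limit=14);st(f)
manip.line_to(W(-63,90,61),velocity=60)
manip.line_to(W(-63,90,170),velocity=120)
manip.move_ptp([300,400,250],ori(np.pi/2));st(0)
t=manip.capture("top");b=redtile("top",t,46,(333,205));print([j(p) for p in b],j(b.mean(0)))
s=manip.capture("side")
a=cv2.resize(t[140:240,280:400,::-1],None,fx=4,fy=4,interpolation=cv2.INTER_CUBIC);c=cv2.resize(s[130:230,280:360,::-1],None,fx=4,fy=4,interpolation=cv2.INTER_CUBIC)
cv2.imwrite("pics/t5.png",np.hstack([c,a]))
E
```

```text
True 14.98 [-63.2  52.7] 60.6 [-0.6  3.   1.5]
0 18.52 [-127.3  547.1] 249.7 [-1.1 -1.2 -0.1]
[array([-35.2,  44.4]), array([-30.9, -34.1]), array([-83.2, -35.8]), array([-87.2,  42.2])] [-59.1   4.2]
```

View pics/t5.png

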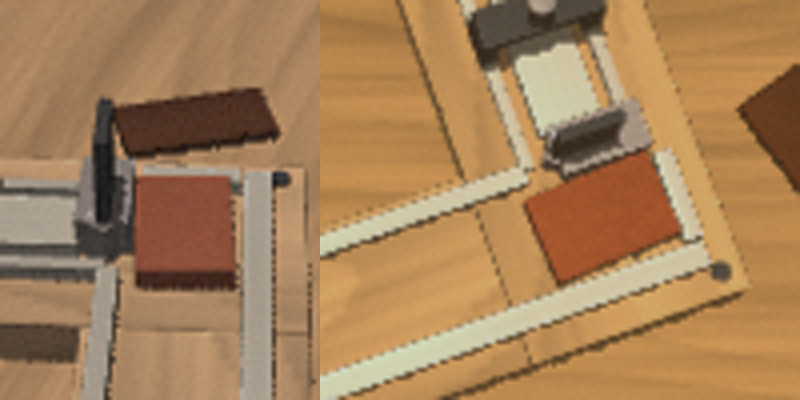

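```bash
python3 - <<'E'
from h import *
t=manip.capture("top").astype(int)
U,V=np.meshgrid(np.arange(640),np.arange(400))
h=cv2.cvtColor(t.astype(np.uint8),cv2.COLOR_RGB2HSV)
def samp(x,y,z):
    p=proj("top",W(x,y,z)).astype(np.float32)
    return cv2.getRectSubPix(t.astype(np.uint8),(1,1),(float(p[0]),float(p[1])))[0,0].astype(int)
# profiles along jig y at several x (z=41 for bar; convert tile edge to z=46 after)
for x in (-80,-70,-60,-50,-42):
    print(x,[(y,*samp(x,y,41)) for y in range(-48,-26,2)])
print('fence')
for y in (-20,0,20,36): print(y,[(x,*samp(x,y,41)) for x in range(-100,-76,2)])
print("cam jig",j(-manip.get_calibration("top")["R"].T@manip.get_calibration("top")["t"]))
E
```

```text
-80 [(-48, np.int64(206), np.int64(190), np.int64(154)), (-46, np.int64(207), np.int64(193), np.int64(158)), (-44, np.int64(208), np.int64(197), np.int64(162)), (-42, np.int64(208), np.int64(201), np.int64(166)), (-40, np.int64(178), np.int64(170), np.int64(138)), (-38, np.int64(149), np.int64(119), np.int64(91)), (-36, np.int64(155), np.int64(85), np.int64(52)), (-34, np.int64(155), np.int64(80), np.int64(42)), (-32, np.int64(156), np.int64(82), np.int64(42)), (-30, np.int64(156), np.int64(82), np.int64(43)), (-28, np.int64(157), np.int64(81), np.int64(44))]
-70 [(-48, np.int64(198), np.int64(178), np.int64(145)), (-46, np.int64(207), np.int64(191), np.int64(159)), (-44, np.int64(209), np.int64(197), np.int64(163)), (-42, np.int64(208), np.int64(199), np.int64(165)), (-40, np.int64(206), np.int64(204), np.int64(170)), (-38, np.int64(168), np.int64(137), np.int64(108)), (-36, np.int64(165), np.int64(100), np.int64(65)), (-34, np.int64(163), np.int64(85), np.int64(45)), (-32, np.int64(162), np.int64(84), np.int64(43)), (-30, np.int64(163), np.int64(85), np.int64(46)), (-28, np.int64(1
[... 3534 characters left out ...]
nt64(46)), (-78, np.int64(161), np.int64(83), np.int64(43))]
36 [(-100, np.int64(208), np.int64(196), np.int64(163)), (-98, np.int64(207), np.int64(196), np.int64(163)), (-96, np.int64(209), np.int64(198), np.int64(165)), (-94, np.int64(208), np.int64(201), np.int64(170)), (-92, np.int64(200), np.int64(180), np.int64(144)), (-90, np.int64(166), np.int64(130), np.int64(90)), (-88, np.int64(109), np.int64(74), np.int64(42)), (-86, np.int64(144), np.int64(78), np.int64(42)), (-84, np.int64(161), np.int64(83), np.int64(45)), (-82, np.int64(162), np.int64(84), np.int64(44)), (-80, np.int64(163), np.int64(84), np.int64(44)), (-78, np.int64(166), np.int64(87), np.int64(46))]
cam jig [-156.8  160. ]
```

The tile touches the stop at its −x corner but is yawed about 3°, which leaves a gap of about 2–3 mm on the +x side. I'll square it with a nudge on the +x part of its end.

```bash
python3 - <<'E'
from h import *
def st(l):
    s=manip.read_state();print(l,round(s["time"],2),j(s["tcp_pos"]),np.round(s["tcp_pos"][2],1),np.round(s["contact_force"],1))
q=ori(np.pi/2)
manip.move_ptp(W(-50,100,150),q)
f=manip.line_to(W(-50,85,61),velocity=100,force_limit=8);st(f)
if not f:
    f=manip.line_to(W(-50,60,61),velocity=50,force_limit=8);st(f)
    f=manip.line_to(W(-50,38,61),velocity=10,force_limit=10);st(f)
    f=manip.line_to(W(-50,38,61),velocity=10,force_limit=20);st(f)
    manip.hold(.3);st("h")
    manip.line_to(W(-50,85,61),velocity=60)
manip.line_to(W(-55,90,170),velocity=120)
manip.move_ptp([300,400,250],q);st(0)
t=manip.capture("top");b=redtile("top",t,46,(333,205));print([j(p) for p in b],j(b.mean(0)))
s=manip.capture("side")
a=cv2.resize(t[140:240,280:400,::-1],None,fx=4,fy=4,interpolation=cv2.INTER_CUBIC);c=cv2.resize(s[130:230,280:360,::-1],None,fx=4,fy=4,interpolation=cv2.INTER_CUBIC)
cv2.imwrite("pics/t6.png",np.hstack([c,a]))
E
```

```text
False 21.43 [-49.6  84.9] 61.5 [-1.   0.1  0.9]
False 22.07 [-50.1  59.9] 60.9 [-0.4 -0.2 -0.2]
True 23.09 [-49.8  53.4] 60.8 [0.1 1.8 2.2]
True 23.71 [-49.8  53. ] 60.5 [-0.3  3.6  2.2]
h 24.01 [-49.9  53. ] 60.4 [0.6 4.9 2.5]
0 27.47 [-127.3  547.1] 249.7 [1.1 0.5 0.8]
[array([-34.6,  43.5]), array([-30.6, -34.3]), array([-83. , -35.8]), array([-86.7,  41.6])] [-58.7   3.8]
```

View pics/t6.png

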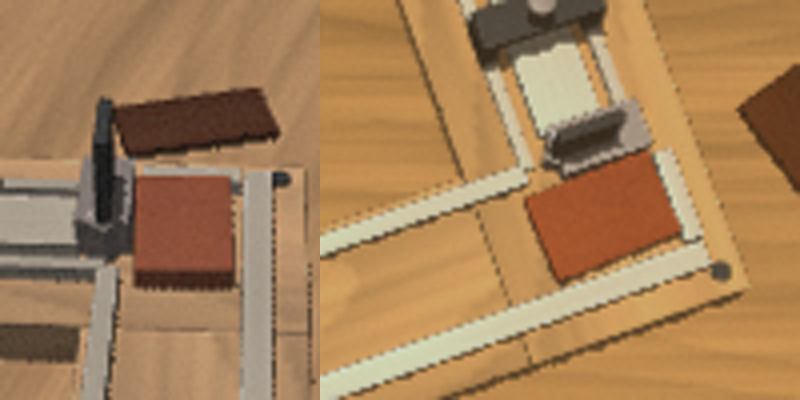

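The nudge hardly moved the tile, so I'll check the yaw independently in both views by fitting lines to the tile and fence edges.

```bash
python3 - <<'E'
from h import *
def prof(n,g,p0,p1,z):  # strongest gradient location along a jig line, subpixel
    k=np.linspace(0,1,121); P=np.array([proj(n,W(*(np.array(p0)+(np.array(p1)-p0)*t),z)) for t in k],np.float32)
    v=cv2.remap(g,P[:,0].reshape(-1,1),P[:,1].reshape(-1,1),cv2.INTER_LINEAR).ravel()
    d=np.abs(np.gradient(cv2.GaussianBlur(v.reshape(-1,1),(1,9),0).ravel()));i=d.argmax();sl=slice(max(0,i-6),i+7)
    return np.array(p0)+(np.array(p1)-p0)*(k[sl]*d[sl]).sum()/d[sl].sum()
for n in("top","side"):
    im=manip.capture(n).astype(np.float32)
    red=im[...,0]/(im.sum(2)+1)*255   # redness
    gr=im[...,2]
    def rep(l,pts,ax):
        pts=np.array(pts);f=np.polyfit(pts[:,1-ax],pts[:,ax],1);print(n,l,"deg %.1f"%np.degrees(np.arctan(f[0])),pts[:,ax].round(1))
    ys=np.arange(-25,34,8);xs=np.arange(-78,-40,6)
    rep("tile -x",[prof(n,red,(-97,y),(-70,y),46) for y in ys],0)
    rep("tile +x",[prof(n,red,(-45,y),(-22,y),46) for y in ys],0)
    rep("tile -y",[prof(n,red,(x,-20),(x,-46),46) for x in xs],1)
    rep("tile +y",[prof(n,red,(x,25),(x,52),46) for x in xs],1)
    rep("fence",[prof(n,gr,(-100,y),(-82 if n=="side" else -84,y),41) for y in np.arange(70,200,15)],0)
    rep("stop outer",[prof(n,gr,(x,-62),(x,-46),41) for x in xs],1)
    rep("rail",[prof(n,gr,(-40,y),(-24,y),41) for y in np.arange(70,200,15)],0)
E
```

```text
top tile -x deg -2.6 [-84.  -84.  -84.2 -85.2 -85.5 -85.7 -85.5 -86.6]
top tile +x deg -4.0 [-28.4 -31.1 -29.9 -30.4 -31.4 -30.6 -32.7 -33.5]
top tile -y deg 1.6 [-37.  -36.3 -35.4 -35.9 -36.1 -35.5 -35.7]Traceback (most recent call last):
  File "<stdin>", line 17, in <module>
  File "<stdin>", line 3, in prof
  File "h.py", line 7, in proj
    c=manip.get_calibration(n);p=c["R"]@np.asarray(X,float)+c["t"];return np.array([c["fx"]*p[0]/p[2]+c["cx"],c["fy"]*p[1]/p[2]+c["cy"]])
ValueError: time passes only in moves, steps and waits
```

```bash
sed -i 's/^from station import manip/&\nCAL={n:manip.get_calibration(n) for n in ("top","side")}/; s/c=manip.get_calibration(n)/c=CAL[n]/' h.py
python3 - <<'E'
from h import *
def st(l):
    s=manip.read_state();print(l,round(s["time"],2),j(s["tcp_pos"]),np.round(s["tcp_pos"][2],1),np.round(s["contact_force"],1))
q=ori(0)
manip.move_ptp(W(-64,105,150),q)
f=manip.line_to(W(-64,90,64),velocity=100,force_limit=8);st(f)
if not f:
    f=manip.line_to(W(-64,70,64),velocity=50,force_limit=8);st(f)
    f=manip.line_to(W(-64,48,64),velocity=15,force_limit=10);st(f)
    manip.hold(.2);st("h")
    manip.line_to(W(-64,95,64),velocity=60)
manip.line_to(W(-64,100,170),velocity=120)
manip.move_ptp([300,400,250],q);st(0)
t=manip.capture("top");b=redtile("top",t,46,(333,205));print([j(p) for p in b],j(b.mean(0)))
s=manip.capture("side")
a=cv2.resize(t[140:240,280:400,::-1],None,fx=4,fy=4,interpolation=cv2.INTER_CUBIC);c=cv2.resize(s[130:230,280:360,::-1],None,fx=4,fy=4,interpolation=cv2.INTER_CUBIC)
cv2.imwrite("pics/t7.png",np.hstack([c,a]))
E
```

```text
False 30.32 [-63.6  89.9] 64.4 [ 0.9  0.6 -0.2]
False 30.87 [-64.1  69.7] 64.0 [ 0.3 -0.4 -0.1]
True 31.86 [-63.9  55.5] 63.8 [-0.9  4.2  2.1]
h 32.06 [-64.1  55.6] 63.7 [-0.1  4.6  2.7]
0 35.58 [-127.3  547.1] 249.7 [-0.   0.7 -0. ]
[array([-33.6,  43.9]), array([-30.3, -34.7]), array([-83.1, -35.8]), array([-86. ,  42.5])] [-58.3   4. ]
```

View pics/t7.png

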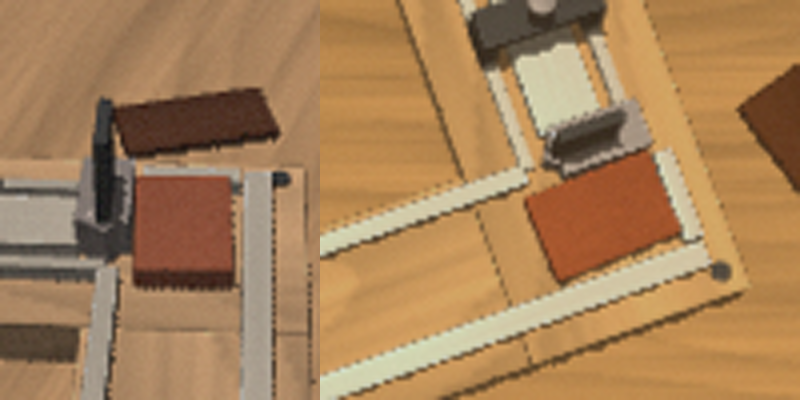

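```bash
python3 - <<'E'
from h import *
t=manip.capture("top");s=manip.capture("side")
def samp(im,n,x,y,z):
    p=proj(n,W(x,y,z)).astype(np.float32)
    return cv2.getRectSubPix(im,(1,1),(float(p[0]),float(p[1])))[0,0].tolist()
for x in (-82,-74,-66,-58,-50,-42,-38):
    print(x,[(y,*samp(t,"top",x,y,41)[:2]) for y in range(-42,-32,1)])
# predicted corners of home tile vs mask corners, both views
for n,im in(("top",t),("side",s)):
    print(n,"pred home",[proj(n,W(-63+a,b,46)).round(1).tolist() for a,b in((-27,-40),(27,-40),(27,40),(-27,40))],
     "fence",[proj(n,W(-94,y,41)).round(1).tolist() for y in (-40,200)])
    h=cv2.cvtColor(im,cv2.COLOR_RGB2HSV)
    m=((h[...,0]<11)&(h[...,1]>140)&(h[...,2]>100)).astype(np.uint8);m[:, :295]=0;m[:140]=0;m[240:]=0
    cs=max([c for c in cv2.findContours(m,0,1)[0]],key=cv2.contourArea)
    print(" contour",cv2.approxPolyDP(cs,3,True)[:,0].tolist(),cv2.contourArea(cs))
E
```

```text
-82 [(-42, 210, 202), (-41, 210, 204), (-40, 198, 190), (-39, 173, 157), (-38, 146, 122), (-37, 140, 104), (-36, 133, 84), (-35, 128, 72), (-34, 133, 73), (-33, 142, 76)]
-74 [(-42, 210, 200), (-41, 209, 203), (-40, 199, 188), (-39, 185, 166), (-38, 172, 138), (-37, 169, 114), (-36, 168, 95), (-35, 166, 90), (-34, 164, 87), (-33, 163, 85)]
-66 [(-42, 209, 200), (-41, 208, 202), (-40, 207, 203), (-39, 205, 203), (-38, 188, 169), (-37, 175, 134), (-36, 169, 109), (-35, 166, 96), (-34, 165, 87), (-33, 165, 86)]
-58 [(-42, 210, 199), (-41, 209, 202), (-40, 207, 203), (-39, 196, 187), (-38, 179, 152), (-37, 167, 118), (-36, 167, 104), (-35, 165, 92), (-34, 162, 85), (-33, 161, 85)]
-50 [(-42, 209, 200), (-41, 209, 203), (-40, 208, 206), (-39, 181, 173), (-38, 151, 137), (-37, 135, 108), (-36, 141, 94), (-35, 146, 80), (-34, 151, 79), (-33, 156, 81)]
-42 [(-42, 210, 202), (-41, 209, 205), (-40, 194, 193), (-39, 159, 155), (-38, 123, 117), (-37, 129, 101), (-36, 143, 89), (-35, 154, 82), (-34, 158, 83), (-33, 162, 85)]
-38 [(-42, 210, 200), (-41, 208, 202), (-40, 206, 201), (-39, 192, 187), (-38, 162, 150), (-37, 134, 112), (-36, 138, 96), (-35, 149, 88), (-34, 156, 83), (-33, 158, 82)]
top pred home [[372.3, 199.7], [364.3, 178.4], [332.6, 189.6], [340.5, 211.1]] fence [[372.6, 201.5], [276.4, 236.0]]
 contour [[362, 179], [332, 189], [339, 209], [369, 197]] 659.5
side pred home [[340.6, 173.0], [316.9, 172.2], [314.8, 195.7], [340.2, 196.6]] fence [[342.2, 174.8], [341.3, 257.9]]
 contour [[314, 174], [314, 197], [337, 197], [336, 174]] 522.5
```

```bash
python3 -c "
from station import manip
print(manip.finish_job(), manip.read_state()['time'])"
```

```text
the job is handed in; nothing more can be done
the job is handed in; nothing more can be done
```

I handed the job in: the jaw is latched and the tile is in the bay against the end stop. It still sits about 2° skewed, with an estimated gap of up to 2 mm at the stop on the jaw side, and two extra nudges barely changed that.

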